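# Close a module with its heat-sink cover and clamp it

### The job

Lay the larger of the two finned heat-sink covers on the open module case in the jig, the right way up, with its edges flush with the case all round, and let go of it. Then pull up the sprung black knob on the jig's hold-down arm, swing the arm over the case as far as it goes with the knob still raised, and let the plunger come down on the fins so that it clamps the cover without shifting it. Leave the smaller cover, the roll of tape and the pen where they are.

Things in the scene. Friction and masses are not known exactly. Their poses are not given: they have to be found in the camera images.
- cover: the larger heat-sink cover, loose, dark grey metal: flat plate 98 (own x) x 72 (own y) x 5 mm, on it a central block of fins 60 (x) x 22 (y) x 18 mm that runs along x and is the grip (pinch it across y); 23 mm high in all, 150 g. Origin: centre of the underside, z up. It lies on the bench, fins up, and is the same either way round.
- spare_cover: the smaller heat-sink cover, loose, of the same look: plate 70 x 56 x 5 mm with fins 42 x 22 x 18 mm. Does not fit the case; leave it. Origin: centre of the underside.
- case_rim (a point): centre of the rim of the open grey module case (98 x 72 mm outside, 30 mm deep, walls 4 mm, a circuit board inside), 38 mm above the bench. The case is fixed on the jig's aluminium base plate, which is fixed to the bench. x along the case's long side, toward the jig's pivot post; z up. The cover's underside, laid on, is level with this point.
- pivot (a point): the vertical axis of the hold-down arm, at the arm's top face (89 mm above the bench), on the post 125 mm from the case's centre along the case's x. The flat steel arm is 20 mm wide, from 79 to 89 mm above the bench; the post's cap ends at 94 mm.
- holder (a joint): turn of the hold-down arm about the pivot, rad, counter-clockwise seen from above: 0 parked out to the side, 1.3 at its stop, with the plunger exactly over the centre of the case. Starts between 0 and 0.2; light friction holds it where it is left.
- knob_grip (a point): centre of the round black knob on top of the plunger, at the arm's end 125 mm from the pivot: knob 25 mm across, 21 mm high (its top 10.5 mm above this point, its underside 2 mm above the arm when the plunger is down). Point is 101.5 mm above the bench with the plunger down.
- plunger (a joint): lift of the sprung plunger, m: 0 fully down, 0.016 fully up; a spring pushes it down with about 2.5 to 5 N. At 0 its round rubber foot (16 mm across) is 57 mm above the bench, 4 mm lower than the fins of a seated cover, so it must be lifted by more than 4 mm to pass over them, and rests on them at 0.004.
- tape: roll of yellow tape lying on the bench, loose, 70 mm across, 15 mm high; a bystander. Origin: centre of the underside.
- pen: white marker pen with a black cap lying on the bench, loose, 135 mm long (own y), 17 mm thick; a bystander. Origin: underside of its middle.
Mind the look-alikes: they are no part of the job. Leave any blue look-alike of the cover alone.

How it is judged (in metres and radians):
On the way, in this order (a step that is already met when the one before it is completed fails the run):
1. the larger cover lies flush on the case, released, with the arm still out to the side (horizontal distance between cover and case_rim below 0.004 m and angle between the x axis of cover and the x axis of case_rim, either way round below 0.06 rad and z of cover in the frame of case_rim between -0.003 and 0.003 m and angle between cover's own z axis and vertical below 0.04 rad and contact force between cover and the fingers below 0.1 N and linear speed of cover below 0.02 m/s and value of joint holder below 0.4 rad), for 0.2 s.
2. the arm is on its way over the case (0.5 to 1.2 rad) with the plunger lifted by more than 5 mm (value of joint plunger above 0.005 m and value of joint holder between 0.5 and 1.2 rad), for 0.1 s.
At the end, for the whole second after the job is handed in: The larger cover lies flat on the case rim (height within 3 mm, tilt under 0.04 rad), its centre within 4 mm of the case's and its long side within 0.06 rad of the case's, at rest; the arm is at its stop over the case (above 1.23 rad) and the plunger has come down on the fins (lift 2 to 6.5 mm) (horizontal distance between cover and case_rim below 0.004 m and angle between the x axis of cover and the x axis of case_rim, either way round below 0.06 rad and z of cover in the frame of case_rim between -0.003 and 0.003 m and angle between cover's own z axis and vertical below 0.04 rad and value of joint holder above 1.23 rad and value of joint plunger between 0.002 and 0.0065 m and linear speed of cover below 0.02 m/s); the robot touches nothing.
It fails at once if the smaller cover is moved by more than 20 mm (distance of spare_cover from where it was at the start of the episode above 0.02 m).
It fails at once if the roll of tape is moved by more than 20 mm (distance of tape from where it was at the start of the episode above 0.02 m).
It fails at once if the pen is moved by more than 20 mm (distance of pen from where it was at the start of the episode above 0.02 m).
It also fails if it takes over 59 s, if anything falls off the work surface, if the arm or the gripper's body presses on something with over 40 N, if the wrist force passes 120 N, or if a joint passes its speed limit or range.

### The arm

A 6-joint arm with a two-finger parallel gripper is mounted at the origin on a cart in front of the work surface, level with it; the furniture and walls round the work are solid. World frame = base frame: x ahead of the robot, y to its left, z up, the work surface at z = 0. Lengths are in mm, angles in rad, forces in N, time in s.
With the tool pointing down it reaches from about 350 to 975 mm from the base axis. Payload 7.1 kg.
Tool frame: the origin (TCP) lies on the front face of the gripper's body, between the roots of the fingers; the fingertips stand 80 mm ahead of it and the grasp point (between the pads) lies 61 mm ahead of it (env.tips_ahead is the distance from the TCP to the fingertips, in mm); z points along the fingers, y is the line along which they close (so a half turn about z gives the same grasp; the last joint's range is limited). The gripper opens to 88 mm and grips with 3 to 60 N. Pads are 20 mm wide; open, the fingers measure 115 mm over their backs; the gripper's body (75 mm by 178 mm) begins 61 mm behind the grasp point.
Start: joints at [-1.252, 0.423, 1.63, -0, 1.089, -0.019], TCP at [207.15, -589.656, 302.675] pointing down, gripper open.
Joint ranges: [-3, 3], [-0.9, 2.11], [0.09, 2.58], [-1.31, 4.45], [0.11, 2.69], [-2.54, 2.54]. Speed limits (rad/s): [2.39, 2.39, 3.01, 3.14, 3.14, 3.14].

### API

Orientations are given as a unit quaternion [x, y, z, w].
In Python, from station import env, set_gripper, viewer, workorder gives the robot as it stands. Calls block until the motion is done:
- env.reach(position, orientation): joint-space move of the TCP to a pose.
- env.move_l(position, rot=None, rate=150, f_stop=None): straight line of the TCP; rot=None keeps the orientation; rate is the mean speed in mm/s. With f_stop (N) it stops when the force on the tool has changed by that much, and returns True; else False.
- env.move_joints(angles): joint-space move.
- set_gripper(opening): finger opening in mm; the grip force is fixed at half the most; returns when the fingers have stopped.
- env.hold(seconds).
- env.ik(position, orientation): joint angles nearest the present ones, or None.
- env.read_state(): the state.
- viewer.camera(name): name is "scene" or "side" or "wrist"; returns the picture (420x560x3 uint8, blue, green, red); there is no depth.
- viewer.camera_params(name): a dict with "fx", "fy", "cx", "cy" (pixels), "pose" (4x4, takes a point from camera to world coordinates); the wrist camera has in their place "tool_from_camera" (4x4, takes a point from camera to tool coordinates, whose origin is the TCP and whose axes are the flange's). Camera axes: x right, y up, looking along -z (the intrinsics and any distortion apply to the point x, -y, -z); pixel columns grow to the right and rows downward; lengths in mm; the calibration is good to about 2 mm. A picture is of the moment at which its call begins: read the wrist's pose just before it. camera_params takes no time and is no camera call.
A pose or a line that the arm cannot do raises env.IKError and nothing moves.
- workorder.sign_off(): hands the job in; it is judged then, once.
The state is a dict: "time_s": time; "qpos": joint angles; "dq": joint speeds; "tau": joint torques, N m; "tool_pos": TCP position; "orientation": TCP orientation; "force": force on the tool from outside, world axes, zero at the start; "wrist_torque": the same for the moment, N m; "width": finger opening in mm; "grip_force": force on a finger pad.
Only numpy, scipy, OpenCV 4.12 (cv2) and the standard library are available. Lean on these libraries where they do the work, as an engineer would, in place of code of your own. Each camera call takes 0.05 s, during which the arm holds its last target. There are 200 camera calls.

## Working session

There is one attempt and no reset: what is moved stays moved. The work goes in short steps, each a Python script; the robot and the scene stay as the last script left them, time stands still between calls to the robot, and variables do not carry over. Pictures are saved under pics/ and viewed, at most 10 in all, crops included, and the job is handed in when it is done.

```bash
ls; mkdir -p pics; python3 - <<'E'
from station import env, set_gripper, viewer, workorder
import cv2,json
for n in("scene","side"):
    cv2.imwrite(f"pics/{n}0.png",viewer.camera(n)); p=viewer.camera_params(n); print(n,p)
print(viewer.camera_params("wrist"))
s=env.read_state();print(s)
E
```

```text
pics
scene {'fx': 440.82542719666344, 'fy': 440.82542719666344, 'cx': 282.22640303314836, 'cy': 207.08984576923206, 'pose': array([[-8.84757050e-01,  3.47516092e-01, -3.10543923e-01,
         8.59200045e+01],
       [-4.66040032e-01, -6.54828870e-01,  5.94983898e-01,
         7.53258508e+02],
       [ 3.41335293e-03,  6.71142098e-01,  7.41320870e-01,
         1.05261224e+03],
       [ 0.00000000e+00,  0.00000000e+00,  0.00000000e+00,
         1.00000000e+00]])}
side {'fx': 536.532748566414, 'fy': 536.532748566414, 'cx': 287.2215206592823, 'cy': 210.86213709972446, 'pose': array([[ 9.45589459e-01,  2.06194141e-01, -2.51683435e-01,
         4.40480877e+01],
       [-3.24546939e-01,  5.43026745e-01, -7.74461903e-01,
        -1.28256693e+03],
       [-2.30186708e-02,  8.14006100e-01,  5.80400043e-01,
         1.03718686e+03],
       [ 0.00000000e+00,  0.00000000e+00,  0.00000000e+00,
         1.00000000e+00]])}
{'fx': 367.2237367586237, 'fy': 367.2237367586237, 'cx': 280.67036611031534, 'cy': 213.12563105964637, 'tool_from_camera': array([[-7.20161792e-04,  9.54354771e-01,  2.98674492e-0
[... 275 characters left out ...]
00e+00]])}
{'time_s': 0.1, 'qpos': array([-1.25200409e+00,  4.23756426e-01,  1.63059257e+00,  2.88161646e-05,
        1.08863302e+00, -1.90181287e-02]), 'dq': array([ 0.00068173, -0.00024946, -0.00111144,  0.00094974,  0.00047091,
       -0.00080825]), 'tau': array([-8.33890772e-04, -5.45612025e+01, -2.74324876e+01,  6.45134551e-02,
        1.89060322e-02, -5.34204207e-05]), 'tool_pos': array([ 207.03493495, -589.2974729 ,  301.99261141]), 'orientation': array([ 9.85770286e-01,  1.68096578e-01, -9.11169998e-05, -6.88801059e-04]), 'force': array([1.48583121, 1.33047129, 0.35459685]), 'wrist_torque': array([-0.01460291, -0.03607311, -0.03368983]), 'grip_force': 0.0, 'width': 88.15426525556028}
```

View pics/scene0.png

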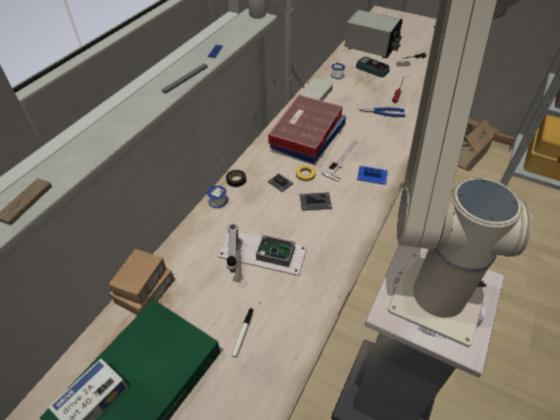

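View pics/side0.png

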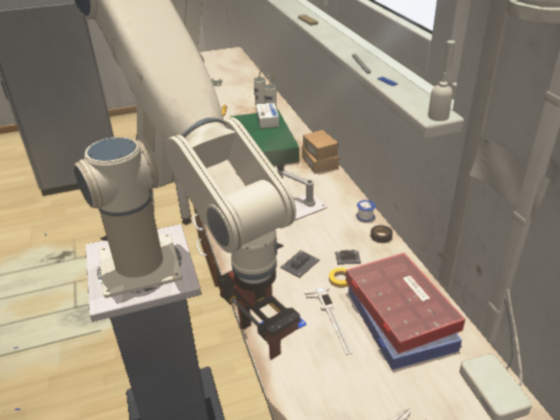

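Scene view: larger cover near (316,201), smaller one near (281,182), tape (306,172), case (275,250), post and arm around (235,230)-(238,278), pen (243,332), blue look-alike (372,174). I'll get rough positions from these, then look closely with the wrist camera.

```bash
cat > h.py <<'E'
from station import env, set_gripper, viewer, workorder
import cv2, numpy as np
from scipy.spatial.transform import Rotation as R
def q(yaw): # tool down, tool x axis at yaw in world
    return (R.from_euler('z',yaw)*R.from_euler('x',np.pi)).as_quat()
def T(s):
    M=np.eye(4);M[:3,:3]=R.from_quat(s["orientation"]).as_matrix();M[:3,3]=s["tool_pos"];return M
def snap(name,f):
    s=env.read_state();im=viewer.camera(name);p=viewer.camera_params(name)
    P=p["pose"] if "pose" in p else T(s)@p["tool_from_camera"]
    cv2.imwrite(f,im);np.savez(f+".npz",P=P,k=[p["fx"],p["fy"],p["cx"],p["cy"]]);return im
def ray(f,uv):
    d=np.load(f+".npz");fx,fy,cx,cy=d["k"];uv=np.atleast_2d(np.asarray(uv,float))
    r=np.c_[(uv[:,0]-cx)/fx,-(uv[:,1]-cy)/fy,-np.ones(len(uv))]@d["P"][:3,:3].T
    return d["P"][:3,3],r
def at(f,uv,z):
    o,r=ray(f,uv);return o+r*((z-o[2])/r[:,2])[:,None]
E
python3 - <<'E'
from h import *
f="pics/scene0.png";snap("scene",f)
for n,uv,z in[("cover",(316,201),5),("spare",(281,182),5),("tape",(306,172),15),("case",(275,250),38),("postcap",(235,228),94),("knob",(231,262),101),("armend?",(238,278),0),("pen",(243,332),8),("pl1",(221,247),8),("pl2",(300,270),8)]:
    print(n,at(f,uv,z).round(0)[0])
print(viewer.camera_params("wrist").keys())
E
```

```text
cover [ 440. -163.    5.]
spare [ 582. -187.    5.]
tape [ 524. -261.   15.]
case [452.  95.  38.]
postcap [568. 116.  94.]
knob [513. 224. 101.]
armend? [511. 205.   0.]
pen [412. 341.   8.]
pl1 [609. 140.   8.]
pl2 [367. 104.   8.]
dict_keys(['fx', 'fy', 'cx', 'cy', 'tool_from_camera'])
```

```bash
python3 - <<'E'
from h import *
set_gripper(60)
env.reach([460,-170,260],q(1.2)); env.hold(.3); a=snap("wrist","pics/wc.png")
env.reach([490,130,300],q(1.7)); env.hold(.3); b=snap("wrist","pics/wj.png")
s=env.read_state();print(s["time_s"],s["tool_pos"])
cv2.imwrite("pics/both.png",cv2.resize(np.vstack([a,b]),(448,672))[:, :]) 
E
```

```text
4.4333 [490.14729503 129.3571529  299.91447923]
```

View pics/wc.png

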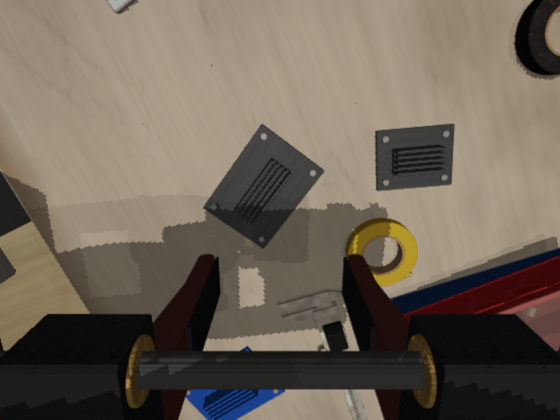

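View pics/wj.png

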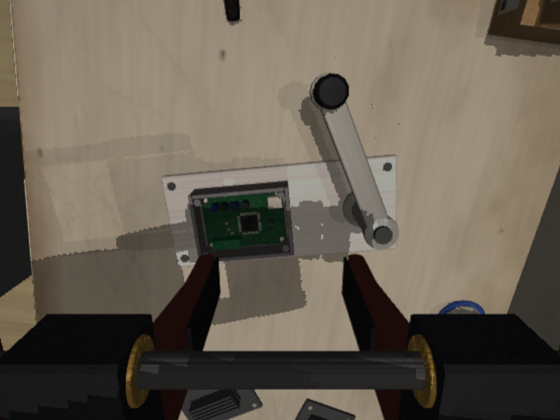

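Wrist views. Larger cover: corners about (262,124), (324,171), (268,247), (206,207). Smaller cover (415,157), tape (382,252). Jig: case about (190-292, 183-257), knob (330,91), pivot cap (381,233). Next: fit the cover and zoom in on the case rim.

```bash
python3 - <<'E'
from h import *
im=cv2.imread("pics/wc.png")
g=cv2.cvtColor(im,cv2.COLOR_BGR2GRAY)
print(im[150,260],im[190,225],im[230,265],im[240,230],im[150,220],im[240,300])
a=im[110:265,190:340]; b=cv2.imread("pics/wj.png")[165:275,160:310]
a=cv2.resize(a,None,fx=2.6,fy=2.6,interpolation=cv2.INTER_CUBIC)
b=cv2.resize(b,None,fx=5,fy=5,interpolation=cv2.INTER_CUBIC)
cv2.imwrite("pics/z.png",b)
m=((g<75)&(np.ptp(im.astype(int),axis=2)<18)).astype(np.uint8)*255
m[265:]=0
c,_=cv2.findContours(cv2.morphologyEx(m,cv2.MORPH_OPEN,np.ones((5,5))),cv2.RETR_EXTERNAL,cv2.CHAIN_APPROX_NONE)
for k in c:
    if cv2.contourArea(k)>1500:
        r=cv2.minAreaRect(k);print(cv2.contourArea(k),r)
        w=at("pics/wc.png",k[:,0],5)[:,:2].astype(np.float32); print(cv2.minAreaRect(w))
E
```

```text
[68 69 69] [61 61 64] [32 32 33] [72 84 91] [135 155 170] [71 82 89]
7240.5 ((262.50811767578125, 188.0513458251953), (76.60935974121094, 102.56243896484375), 36.02737808227539)
((443.7005920410156, -163.72325134277344), (98.10774993896484, 71.6185531616211), 32.44223403930664)
4178.5 ((414.97589111328125, 156.71035766601562), (59.377525329589844, 81.05239868164062), 85.2363510131836)
((584.637939453125, -186.1636962890625), (54.84326934814453, 69.5047378540039), 73.57318878173828)
2283.5 ((537.0, 37.5), (75.0, 44.0), 90.0)
((706.2852783203125, -128.2753143310547), (62.42445755004883, 36.1588249206543), 81.45994567871094)
```

View pics/z.png

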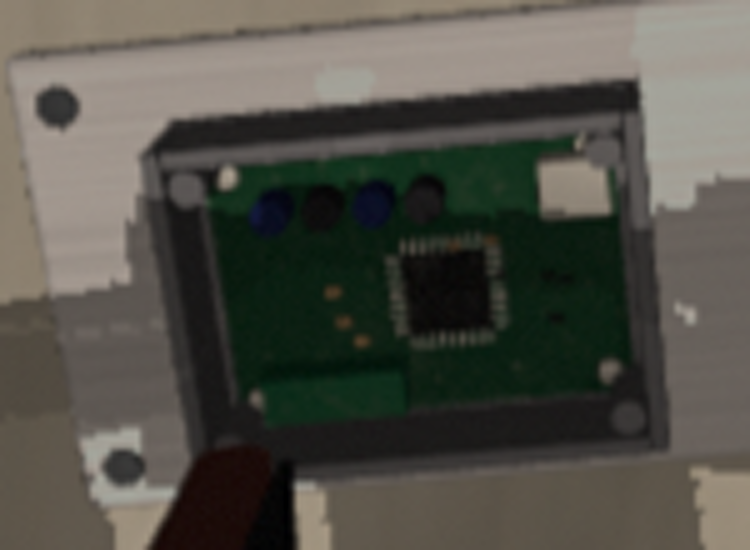

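Zoomed rim: outer corners in crop TL (147,157), TR (635,110), BR (665,448); BL is hidden by the finger. I'll check these against 98x72 and take a second, finger-free view.

```bash
python3 - <<'E'
from h import *
f="pics/wj.png"
p=at(f,np.array([[147,157],[635,110],[665,448]])/5+[160-.4,165-.4],38)[:,:2]
print(p,np.linalg.norm(p[1]-p[0]),np.linalg.norm(p[2]-p[1]),(p[0]+p[2])/2,np.degrees(np.arctan2(*(p[1]-p[0])[::-1])))
k=at(f,[[330,91]],112)[0];c=at(f,[[382,234]],94)[0];print("knob",k,"cap",c,np.linalg.norm((k-c)[:2]))
env.reach([450,60,250],q(1.75)); env.hold(.3); b=snap("wrist","pics/wj2.png")
cv2.imwrite("pics/z2.png",b)
E
```

```text
[[403.13674389 110.64133064]
 [495.38276506 131.78613071]
 [510.6697052   62.81401846]] 94.63842238650898 70.64589731468138 [456.90322454  86.72767455] 12.910410545613386
knob [512.92771874 220.4098464  112.        ] cap [577.09676084 114.69473242  94.        ] 123.6662900242156
```

View pics/z2.png

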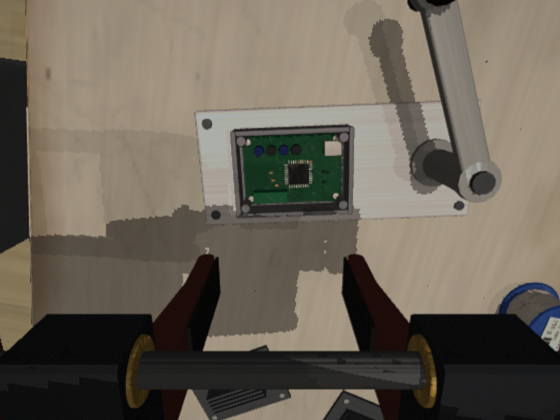

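```bash
python3 - <<'E'
from h import *
b=cv2.imread("pics/z2.png")[115:225,225:360]
b=cv2.convertScaleAbs(b,alpha=1.6)
cv2.imwrite("pics/z3.png",cv2.resize(b,None,fx=5.4,fy=5.4,interpolation=cv2.INTER_CUBIC))
E
```

```text
(no output)
```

View pics/z3.png

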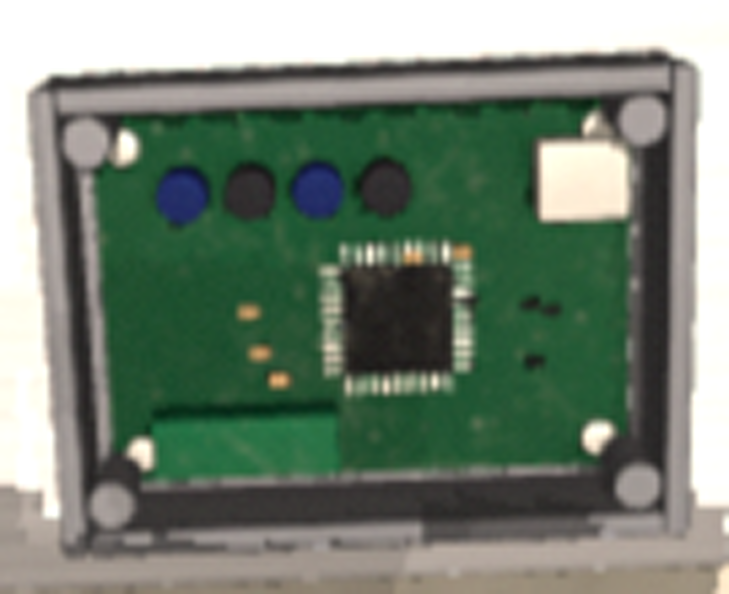

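Rim corners in this crop: TL (32,93), TR (697,64), BR (690,532), BL (64,549). Now I'll cast rays and compare with the first view and the jig geometry (pivot 125 mm along x).

```bash
python3 - <<'E'
from h import *
f="pics/wj2.png"
p=at(f,np.array([[32,93],[697,64],[690,532],[64,549]])/5.4+[225-.4,115-.4],38)[:,:2]
print(p.round(1),[np.linalg.norm(p[(i+1)%4]-p[i]).round(1) for i in range(4)],p.mean(0))
print([np.degrees(np.arctan2(*(b-a)[::-1])) for a,b in((p[0],p[1]),(p[3],p[2]))],cv2.minAreaRect(p.astype(np.float32)))
# edge angles via short sides
print([np.degrees(np.arctan2(*(b-a)[::-1]))+90 for a,b in((p[0],p[3]),(p[1],p[2]))])
k=at(f,[[435,-4]],112)[0];c=at(f,[[482,183]],94)[0];print("cap",c, c[:2]-p.mean(0),np.linalg.norm(c[:2]-p.mean(0)),np.degrees(np.arctan2(*(c[:2]-p.mean(0))[::-1])))
c1=at("pics/wj.png",[[382,234]],94)[0];print(c1)
E
```

```text
[[402.  110.3]
 [496.1 131.6]
 [511.8  62.3]
 [416.5  42.2]] [np.float64(96.4), np.float64(71.0), np.float64(97.4), np.float64(69.6)] [456.61702405  86.6059653 ]
[np.float64(12.712446843511067), np.float64(11.877463248214546)] ((456.52496337890625, 86.22148895263672), (97.3783950805664, 71.0355224609375), 12.71245002746582)
[np.float64(12.0327289286422), np.float64(12.815990769913597)]
cap [576.91265329 113.20114064  94.        ] [120.29562925  26.59517534] 123.20041301494471 12.466526699050352
[577.09676084 114.69473242  94.        ]
```

```bash
python3 - <<'E'
from h import *
a=np.radians(32.44);x,y=443.7,-163.7
set_gripper(50)
env.reach([x,y,150],q(a)); env.move_l([x,y,88],rate=80); env.hold(.2)
s=env.read_state();print(s["tool_pos"],s["force"])
set_gripper(10);s=env.read_state();print(s["width"],s["grip_force"],s["tool_pos"],s["force"])
env.move_l([x,y,190]);s=env.read_state();print(s["width"],s["time_s"])
c=np.radians(12.4)
env.reach([456.7,86.6,190],q(c));env.hold(.3);snap("wrist","pics/held.png");print(env.read_state()["qpos"],env.read_state()["width"])
E
```

```text
[ 443.95823716 -163.84215506   88.47149511] [ 0.89069496  0.32175645 -0.06565192]
21.86754707424563 29.999608397483826 [ 443.73552052 -163.72522977   88.05004318] [-1.16834201 -0.39449279  1.27620837]
21.584719138574613 9.125
[ 1.60322514e-01  3.73442618e-01  2.05344729e+00 -1.76937110e-05
  7.14641248e-01  1.51593189e+00] 21.75181981613243
```

View pics/held.png

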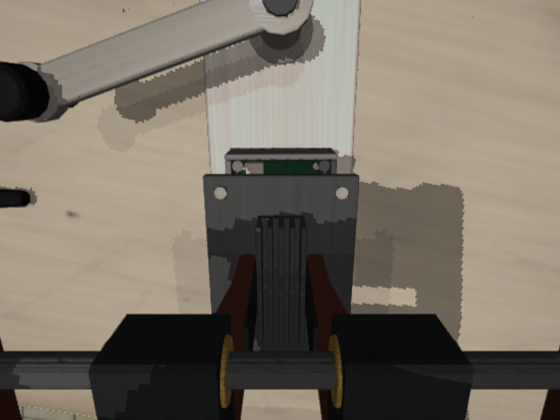

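Held view: the cover's far edge runs (205,176)-(358,176), and the case's pivot-side rim edge runs about (226,155)-(337,155). I'll check both against prediction, since this view shares one calibration.

```bash
python3 - <<'E'
from h import *
f="pics/held.png";s=env.read_state();zt=s["tool_pos"][2];c=np.radians(12.4);Rm=np.array([[np.cos(c),np.sin(c)],[-np.sin(c),np.cos(c)]])
loc=lambda p:((p[:,:2]-s["tool_pos"][:2])@Rm.T).round(1)
print(s["tool_pos"],R.from_quat(s["orientation"]).as_matrix()[:2,0])
print("cover",loc(at(f,[[205,176],[281.5,176],[358,176]],zt-88+5)))
print("case",loc(at(f,[[226,155.5],[281.5,155.5],[337,155.5]],38)))
print("cap",loc(at(f,[[281,1]],94)), "plate edges",loc(at(f,[[208,120],[357.5,120]],8)))
im=cv2.cvtColor(cv2.imread(f),cv2.COLOR_BGR2GRAY);print(im[144:182,262],im[153:163:2,215:232],im[153:163:2,330:346],sep="\n")
E
```

```text
[456.85234349  85.92966366 190.01326466] [0.97693363 0.21354313]
cover [[ 48.7  34.7]
 [ 48.6  -0. ]
 [ 48.5 -34.8]]
case [[ 47.7  34.9]
 [ 47.6  -0.3]
 [ 47.6 -35.5]]
cap [[122.1   0. ]] plate edges [[ 68.   50.7]
 [ 67.7 -53.3]]
[183 184 184 155  74  34  34  35  34  44  78 106 114 110 104  81  37  40
  56  76  96  99  98  99 101 100 100 103 105  87  41  38  57  66  70  70
  70  70]
[[184 187 186 183 183 184 183 183 186 185 158  98  50  37  37  40  40]
 [183 187 186 184 183 184 183 184 183 153 111 102 105 106 106 106 106]
 [184 187 187 185 183 184 184 184 182 132 105 108 111 112 110 111 111]
 [183 187 186 185 183 184 183 183 183 164 117  89  84  85  85  85  85]
 [183 188 187 185 183 184 184 183 184 172 119  98  98  99  94  65  36]]
[[ 59  59  58  56  56  69  99 116 149 182 187 186 187 187 185 184]
 [110 109 110 110 110 109  96 117 161 185 188 187 186 168 131 119]
 [108 107 108 108 108 108  94 112 119 123 121 121 121 117 116 116]
 [ 49  51  69  72  73  74  83 112 120 121 119 118 119 117 116 117]
 [ 28  48  63  63  61  61  70 111 120 121 119 118 119 118 117 117]]
```

Cover and case edges agree within about 0.5 mm, so I'm lowering it.

```bash
python3 - <<'E'
from h import *
x,y=456.7,86.3
env.move_l([x,y,135],rate=80); env.hold(.2)
print(env.move_l([x,y,124.5],rate=20,f_stop=5)); s=env.read_state();print(s["tool_pos"],s["force"])
set_gripper(34);env.hold(.2);s=env.read_state();print(s["tool_pos"],s["width"],s["force"])
env.move_l([x,y,200],rate=80)
c=np.radians(12.4)
env.reach([x-70*np.cos(c),y-70*np.sin(c),230],q(c));env.hold(.3);snap("wrist","pics/placed.png");snap("scene","pics/sc1.png");print(env.read_state()["time_s"])
E
```

```text
True
[456.70267867  86.30574233 125.97363526] [ 3.05873284e-01 -1.23772997e-03  5.33850588e+00]
[456.22169249  86.21547779 125.74278846] 34.064455250271635 [0.23138229 1.0725749  0.47231407]
14.475
```

View pics/placed.png

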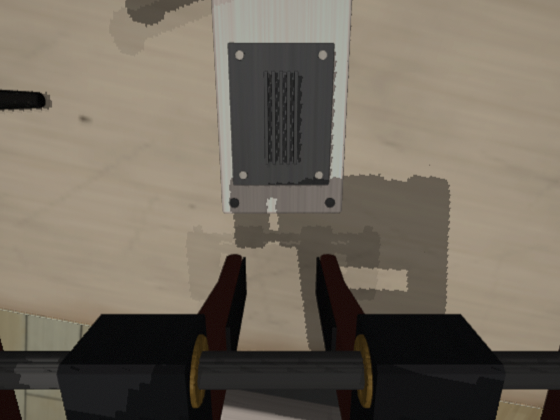

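Placed view: the cover lies square on the case, corners (228,43), (335,43), (331,184), (232,184), with no rim showing. I'll check those numbers, then take hold of the knob.

```bash
python3 - <<'E'
from h import *
p=at("pics/placed.png",[[228,43],[335,43],[331.5,184.5],[232,184.5]],43)[:,:2];print(p.mean(0),cv2.minAreaRect(p.astype(np.float32)))
piv=np.array([578.6,113.0]);th=np.radians(121.3);k=piv+125*np.array([np.cos(th),np.sin(th)])
set_gripper(46)
env.reach([*k,215],q(th));env.move_l([*k,172],rate=60,f_stop=6)
s=env.read_state();print(s["tool_pos"],s["force"])
set_gripper(15);s=env.read_state();print(s["width"],s["grip_force"],s["tool_pos"],s["force"],s["wrist_torque"],s["time_s"])
E
```

```text
[456.51296903  86.00389949] ((456.5493469238281, 85.87049865722656), (96.64387512207031, 74.25225830078125), 12.348981857299805)
[513.82148495 219.8893135  172.09565146] [ 0.1527339  -0.15485401  0.26842969]
24.045603550499457 30.00035814126022 [513.85595567 219.94300362 172.31052099] [-0.1936356   0.56745193  1.14223106] [ 0.11473097 -0.11970392  0.07965389] 17.725
```

```bash
python3 - <<'E'
from h import *
piv=np.array([578.6,113.0]);z0=172.3
s=env.read_state();p=s["tool_pos"][:2]
env.move_l([*p,z0+12.5],rate=30);env.hold(.2);s=env.read_state();print(s["width"],s["force"],s["tool_pos"])
r=p-piv;rad=np.hypot(*r);th0=np.arctan2(r[1],r[0]);print(rad,np.degrees(th0))
for d in np.linspace(th0,np.radians(192.4+1.8),13)[1:]:
    last=d>np.radians(187)
    hit=env.move_l([*(piv+rad*np.array([np.cos(d),np.sin(d)])),z0+12.5],q(d),rate=25 if last else 60,f_stop=12 if last else 25)
    s=env.read_state();print(np.degrees(d).round(1),hit,s["force"].round(1),s["width"].round(1),s["tool_pos"].round(1))
    if hit:break
snap("wrist","pics/swung.png");snap("scene","pics/sc2.png");print(s["time_s"])
E
```

```text
23.714785628801604 [-0.33056811 -0.91160438 -4.81251056] [513.6422921  219.83229236 184.55610671]
125.01438836682875 121.19100662419628Traceback (most recent call last):
  File "<stdin>", line 9, in <module>
AttributeError: 'float' object has no attribute 'round'
```

Only my print failed: the spring load (−4.8 N) shows the plunger is lifted. Resuming.

```bash
python3 - <<'E'
from h import *
piv=np.array([578.6,113.0]);z0=172.3;rad=125.
s=env.read_state();r=s["tool_pos"][:2]-piv;th0=np.arctan2(r[1],r[0]);print(np.degrees(th0))
for d in np.linspace(th0,np.radians(192.4+1.8),12)[1:]:
    last=d>np.radians(187)
    hit=env.move_l([*(piv+rad*np.array([np.cos(d),np.sin(d)])),z0+12.5],q(d),rate=25 if last else 60,f_stop=12 if last else 25)
    s=env.read_state();print(np.degrees(d).round(1),hit,s["force"].round(1),round(s["width"],1),s["tool_pos"].round(1))
    if hit:break
snap("wrist","pics/swung.png");snap("scene","pics/sc2.png");print(s["time_s"])
E
```

```text
127.26745555304524
133.4 False [ 0.2  0.4 -5.3] 23.9 [493.  204.1 184.9]
139.4 False [ 0.5 -0.1 -4.6] 23.7 [483.9 194.5 184.9]
145.5 False [-1.3 -0.4 -5. ] 24.1 [475.8 184.  184.8]
151.6 False [-0.3  0.3 -5.7] 23.3 [468.8 172.7 184.9]
157.7 False [-1.   0.5 -4.5] 23.9 [463.1 160.7 184.8]
163.8 False [-1.1 -0.5 -4. ] 23.7 [458.7 148.1 184.8]
169.9 False [-0.5 -0.8 -4.6] 24.0 [455.6 135.2 184.8]
175.9 False [-1.6 -0.5 -4.4] 24.0 [454.  122.  184.8]
182.0 False [-1.2 -0.4 -4.2] 23.8 [453.7 108.7 184.8]
188.1 False [-1.4  0.9 -5. ] 24.1 [454.9  95.4 184.8]
194.2 True [ 1.   5.  -4.2] 24.1 [456.6  85.2 184.4]
23.4083
```

At the stop (about 192.8°). Lowering the plunger onto the fins and releasing.

```bash
python3 - <<'E'
from h import *
z0=172.3;s=env.read_state();p=s["tool_pos"][:2]
print(env.move_l([*p,z0+4.5],rate=12,f_stop=9));s=env.read_state();print(s["force"],s["tool_pos"])
set_gripper(44);env.hold(.3);s=env.read_state();print(s["force"],s["width"])
env.move_l([*p,240],rate=80)
c=np.radians(12.4)
env.reach([456-110*np.cos(c),86-110*np.sin(c),250],q(c));env.hold(.3);snap("wrist","pics/end.png");print(env.read_state()["time_s"])
E
```

```text
False
[ 1.21206128  5.21601059 -4.16406307] [456.81523761  85.39964557 176.82589887]
[ 0.26493749  0.1799297  -0.56458577] 44.087627795238724
29.0167
```

View pics/end.png

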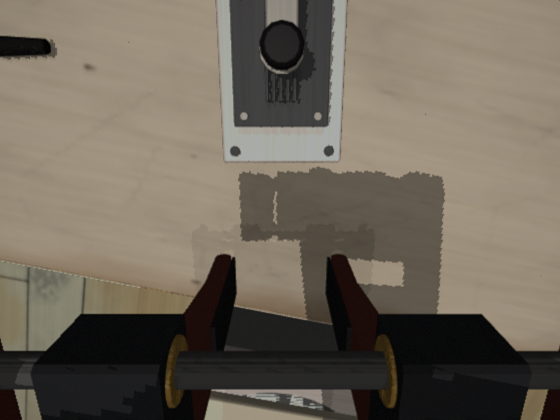

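End view: knob at (282,45) over the cover's centreline, near cover edge (233,126)-(329,126). One numeric check, then hand in if it passes.

```bash
python3 - <<'E'
from h import *
f="pics/end.png";c=np.radians(12.4);Rm=np.array([[np.cos(c),np.sin(c)],[-np.sin(c),np.cos(c)]])
l=lambda uv,z:(at(f,uv,z)[:,:2]-[456.6,86.2])@Rm.T
e=l([[233,126],[329,126]],43);k=l([[282,45]],116);print(e,k)
m=e.mean(0)
if abs(m[0]+49)<3 and abs(m[1])<2.5 and abs(k[0,1])<6: print("ok",workorder.sign_off())
E
```

```text
[[-48.5412218   36.86044224]
 [-48.59596385 -36.64520195]] [[-0.98121416 -0.30164935]]
the job is handed in; nothing more can be done
ok None
```

The larger cover is on the case, within about 0.5 mm of centred along and across it in the last picture. The hold-down arm is at its stop with the plunger down on the fins, and I handed the job in just after 29 s; sign-off returned no verdict.

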